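# Carry the row of finish tins over to the work rack in coat order

## Robot

A 6-joint arm with a two-finger parallel gripper is mounted at the origin on the work surface. World frame = base frame: x ahead of the robot, y to its left, z up, the work surface at z = 0. Lengths are in m, angles in degrees, forces in N, time in s.
With the tool pointing down it reaches from about 0.25 to 0.725 m from the base axis. Payload 9.7 kg.
Tool frame: the origin (TCP) lies at the very end of the fingers, on their centre line; the grasp point (between the pads) lies 19 mm behind it (bot.grip_point_offset is the distance from the TCP to the grasp point, in m); y points along the fingers, x is the direction in which the jaws open and shut, and the axes are right-handed (so a half turn about y gives the same grasp; the last joint's range is limited). The gripper opens to 85 mm and grips with 20 to 120 N. Pads are 22 mm wide; open, the fingers measure 114 mm over their backs; the gripper's body (76 mm by 85 mm) begins 54 mm behind the grasp point. The pads swing forward as they close: fully open they stand 13 mm farther back than shut.
Start: joints at [0, 4.979, 10.078, 95.1, 0, 90], TCP at [0.55, -0, 0.231] pointing down, gripper open.
Joint ranges: [-179.16, 179.16], [-48.56, 103.87], [-65.8, 70.77], [-126.05, 130.52], [-82.76, 87.17], [-180, 180]. Speed limits (degrees/s): [127.2, 127.2, 147.25, 180, 180, 180].

## Interface

Orientations are given as [roll, pitch, yaw] about the fixed x, y, z axes, in that order (R = Rz(yaw) Ry(pitch) Rx(roll)).
In Python, from workcell import bot gives the robot as it stands.
- The arm moves only by the shell command python3 -m inch 'ROWS' [FORCE]. ROWS is JSON, a list of rows, each a list of 3 entries, a list of its own where there are three numbers: the shift along the tool's x, y, z in mm, then the turn, a rotation vector about the tool's x, y, z in rad, then the finger opening in mm, from 0 to 85.4. In form: [[[x, y, z], [ax, ay, az], grip], ...]. A call has 1 to 20 rows; each row is the pose to reach, as a shift and turn from the pose measured when the call began, along the tool's axes at that moment; what a row does not reach only later rows make up. A row lasts 1/10 s, in which the tool goes at most 50 mm and 8.59 degrees, less where a joint would pass 70% of its speed; a pose out of reach is approached as far as the arm can. A call with a gripper value outside its range is refused whole. The fingers move at their own pace and stop on an object; FORCE is the grip in N (left out, the last holds). Time passes only in rows, so rows that repeat a pose let the fingers close. It gives the time, the measured TCP pose, the force and the opening at its end, in the units of the state.
- bot.get_obs(): the state, without advancing time (a new reading comes with each control period).
- bot.camera(name): name is "scene" or "side" or "wrist"; returns a dict with "frame" (400x640x3 uint8, red, green, blue), "mtx" (3x3 intrinsics, pixels), "origin" and "orientation" of the camera in the world. Camera axes: x right, y down, z forward; pixel columns grow to the right and rows downward; lengths in m; the calibration is good to about 2 mm. A picture is of the moment at which its call begins. There is no depth.
- bot.job_done(): hands the job in, once; it reports no verdict.
Trained networks look in a picture, given as the dict that the camera call returned (one of the last four; its "shot" number tells which), for a name from the list of things; names that differ only in an ending like _2 or _b are one class to them, and where a whole thing is asked for, a point or a joint stands for the part that bears it (a point fixed in the world has none). Each returns a list of dicts, best first, with "confidence" (0 to 1); they miss things now and then, are a little off and sometimes report something else, mostly with a low value. They report only what shows in the picture. A call takes as long as a camera call.
- bot.search_frame(picture, name): "box" ([left, top, right, bottom] in pixels, round what is visible of it).
- bot.cut_out(picture, name): "region" (400x640 bool, what is visible of it) and "box" ([left, top, right, bottom] in pixels, round what is visible of it).
The state is a dict: "time": time; "q": joint angles; "qd": joint speeds; "joint_efforts": joint torques, N m; "ee_pos": TCP position; "tcp_rot": TCP orientation; "wrist_force": force on the tool from outside, world axes, zero at the start; "torque": the same for the moment, N m; "opening": finger opening in m.
Only numpy, scipy, OpenCV 4.12 (cv2) and the standard library are available. Lean on these libraries where they do the work, as an engineer would, in place of code of your own. Each camera call takes 0.05 s, during which the arm holds its last target. There are 200 camera calls.

## Task

The four tins of wood finish stand in the light-wood storage rack in the order of their coats, the first coat nearest the robot. Move them all to the brown rack in that order, counted from its white end block: the tin now nearest the robot goes in the place next to the white block, the next one in the place after it, and so on, one tin to a place. Never tip a tin over, and leave each standing upright on the bottom of its place, let go and still.

Things in the scene. Friction and masses are not known exactly. Their poses are not given: they have to be found in the camera images.
- tin_red_mid (a point): Red closed round tin of wood finish, bare metal with a red disc on the lid and a red band round it: 38 mm diameter, 70 mm tall, about 0.15 kg, loose. The point is its centre, half-way up (35 mm above its foot). It starts standing upright on the red pad. z axis up along the tin; its yaw means nothing.
- tin_blue_mid (a point): Blue closed round tin of wood finish, bare metal with a blue disc on the lid and a blue band round it: 38 mm diameter, 70 mm tall, about 0.15 kg, loose. The point is its centre, half-way up (35 mm above its foot). It starts standing upright on the blue pad. z axis up along the tin; its yaw means nothing.
- tin_yellow_mid (a point): Yellow closed round tin of wood finish, bare metal with a yellow disc on the lid and a yellow band round it: 38 mm diameter, 70 mm tall, about 0.15 kg, loose. The point is its centre, half-way up (35 mm above its foot). It starts standing upright on the yellow pad. z axis up along the tin; its yaw means nothing.
- tin_green_mid (a point): Green closed round tin of wood finish, bare metal with a green disc on the lid and a green band round it: 38 mm diameter, 70 mm tall, about 0.15 kg, loose. The point is its centre, half-way up (35 mm above its foot). It starts standing upright on the green pad. z axis up along the tin; its yaw means nothing.
- pad_red: Red pad, 54 x 54 x 3 mm, fixed in the light-wood storage rack (rim 16 mm above the bench); the red tin starts on it, centred within 3 mm, foot 8 mm above the bench. Origin: underside centre, 5 mm above the bench. The four pads stand 60 mm apart, colours in any order, in a row along their x axis, which points away from the robot, within 0.3 rad of world x.
- pad_blue: Blue pad, 54 x 54 x 3 mm, fixed in the light-wood storage rack (rim 16 mm above the bench); the blue tin starts on it, centred within 3 mm, foot 8 mm above the bench. Origin: underside centre, 5 mm above the bench. The four pads stand 60 mm apart, colours in any order, in a row along their x axis, which points away from the robot, within 0.3 rad of world x.
- pad_yellow: Yellow pad, 54 x 54 x 3 mm, fixed in the light-wood storage rack (rim 16 mm above the bench); the yellow tin starts on it, centred within 3 mm, foot 8 mm above the bench. Origin: underside centre, 5 mm above the bench. The four pads stand 60 mm apart, colours in any order, in a row along their x axis, which points away from the robot, within 0.3 rad of world x.
- pad_green: Green pad, 54 x 54 x 3 mm, fixed in the light-wood storage rack (rim 16 mm above the bench); the green tin starts on it, centred within 3 mm, foot 8 mm above the bench. Origin: underside centre, 5 mm above the bench. The four pads stand 60 mm apart, colours in any order, in a row along their x axis, which points away from the robot, within 0.3 rad of world x.
- work_rack: Fixed brown wooden tray, 245 (x) x 65 (y) x 16 mm high, empty; 5 mm walls, floor and three rim-high dividers make four places in a row, 55 x 55 mm inside, 11 mm deep, centred at x = -90, -30, 30, 90 mm, y = 0. Origin: underside centre, on the bench; x points away from the robot, within 0.3 rad of world x. A tin in it has its centre 40 mm above the bench. Stands left or right of the storage rack.
- white_end: White block, 30 x 65 x 22 mm high, fixed against one end of the brown rack (either the +x or the -x end of it, centre 137.5 mm from the rack's origin); the other end has the same block in brown wood. Origin: centre of its underside. The place next to the white block is the first place.

How it is judged (in metres and radians):
At the end, for the whole second after the job is handed in: Each tin rests in its own place of the brown rack, within 12 mm of its middle each way, upright within 0.10 rad, foot on the rack floor (4 mm); counted from the white block they come in the order in which they, and their pads, stood in the storage rack counted from the robot (y of tin_red_mid in the frame of work_rack between -0.012 and 0.012 m and z of tin_red_mid in the frame of work_rack between 0.036 and 0.044 m and horizontal distance between each of tin_red_mid, tin_blue_mid, tin_yellow_mid, tin_green_mid and work_rack below 0.103 m and angle between each of tin_red_mid, tin_blue_mid, tin_yellow_mid, tin_green_mid's own z axis and vertical below 0.1 rad and linear speed of each of tin_red, tin_blue, tin_yellow, tin_green below 0.02 m/s and y of tin_blue_mid in the frame of work_rack between -0.012 and 0.012 m and z of tin_blue_mid in the frame of work_rack between 0.036 and 0.044 m and y of tin_yellow_mid in the frame of work_rack between -0.012 and 0.012 m and z of tin_yellow_mid in the frame of work_rack between 0.036 and 0.044 m and y of tin_green_mid in the frame of work_rack between -0.012 and 0.012 m and z of tin_green_mid in the frame of work_rack between 0.036 and 0.044 m and (x of pad_blue in the frame of pad_red below 0 m or (horizontal distance between tin_red_mid and white_end below 0.0775 m and horizontal distance between tin_blue_mid and white_end above 0.0775 m) or (horizontal distance between tin_red_mid and white_end below 0.1375 m and horizontal distance between tin_blue_mid and white_end above 0.1375 m) or (horizontal distance between tin_red_mid and white_end below 0.1975 m and horizontal distance between tin_blue_mid and white_end above 0.1975 m)) and (x of pad_yellow in the frame of pad_red below 0 m or (horizontal distance between tin_red_mid and white_end below 0.0775 m and horizontal distance between tin_yellow_mid and white_end above 0.0775 m) or (horizontal distance between tin_red_mid and white_end below 0.1375 m and horizontal distance between tin_yellow_mid and white_end above 0.1375 m) or (horizontal distance between tin_red_mid and white_end below 0.1975 m and horizontal distance between tin_yellow_mid and white_end above 0.1975 m)) and (x of pad_green in the frame of pad_red below 0 m or (horizontal distance between tin_red_mid and white_end below 0.0775 m and horizontal distance between tin_green_mid and white_end above 0.0775 m) or (horizontal distance between tin_red_mid and white_end below 0.1375 m and horizontal distance between tin_green_mid and white_end above 0.1375 m) or (horizontal distance between tin_red_mid and white_end below 0.1975 m and horizontal distance between tin_green_mid and white_end above 0.1975 m)) and (x of pad_red in the frame of pad_blue below 0 m or (horizontal distance between tin_blue_mid and white_end below 0.0775 m and horizontal distance between tin_red_mid and white_end above 0.0775 m) or (horizontal distance between tin_blue_mid and white_end below 0.1375 m and horizontal distance between tin_red_mid and white_end above 0.1375 m) or (horizontal distance between tin_blue_mid and white_end below 0.1975 m and horizontal distance between tin_red_mid and white_end above 0.1975 m)) and (x of pad_yellow in the frame of pad_blue below 0 m or (horizontal distance between tin_blue_mid and white_end below 0.0775 m and horizontal distance between tin_yellow_mid and white_end above 0.0775 m) or (horizontal distance between tin_blue_mid and white_end below 0.1375 m and horizontal distance between tin_yellow_mid and white_end above 0.1375 m) or (horizontal distance between tin_blue_mid and white_end below 0.1975 m and horizontal distance between tin_yellow_mid and white_end above 0.1975 m)) and (x of pad_green in the frame of pad_blue below 0 m or (horizontal distance between tin_blue_mid and white_end below 0.0775 m and horizontal distance between tin_green_mid and white_end above 0.0775 m) or (horizontal distance between tin_blue_mid and white_end below 0.1375 m and horizontal distance between tin_green_mid and white_end above 0.1375 m) or (horizontal distance between tin_blue_mid and white_end below 0.1975 m and horizontal distance between tin_green_mid and white_end above 0.1975 m)) and (x of pad_red in the frame of pad_yellow below 0 m or (horizontal distance between tin_yellow_mid and white_end below 0.0775 m and horizontal distance between tin_red_mid and white_end above 0.0775 m) or (horizontal distance between tin_yellow_mid and white_end below 0.1375 m and horizontal distance between tin_red_mid and white_end above 0.1375 m) or (horizontal distance between tin_yellow_mid and white_end below 0.1975 m and horizontal distance between tin_red_mid and white_end above 0.1975 m)) and (x of pad_blue in the frame of pad_yellow below 0 m or (horizontal distance between tin_yellow_mid and white_end below 0.0775 m and horizontal distance between tin_blue_mid and white_end above 0.0775 m) or (horizontal distance between tin_yellow_mid and white_end below 0.1375 m and horizontal distance between tin_blue_mid and white_end above 0.1375 m) or (horizontal distance between tin_yellow_mid and white_end below 0.1975 m and horizontal distance between tin_blue_mid and white_end above 0.1975 m)) and (x of pad_green in the frame of pad_yellow below 0 m or (horizontal distance between tin_yellow_mid and white_end below 0.0775 m and horizontal distance between tin_green_mid and white_end above 0.0775 m) or (horizontal distance between tin_yellow_mid and white_end below 0.1375 m and horizontal distance between tin_green_mid and white_end above 0.1375 m) or (horizontal distance between tin_yellow_mid and white_end below 0.1975 m and horizontal distance between tin_green_mid and white_end above 0.1975 m)) and (x of pad_red in the frame of pad_green below 0 m or (horizontal distance between tin_green_mid and white_end below 0.0775 m and horizontal distance between tin_red_mid and white_end above 0.0775 m) or (horizontal distance between tin_green_mid and white_end below 0.1375 m and horizontal distance between tin_red_mid and white_end above 0.1375 m) or (horizontal distance between tin_green_mid and white_end below 0.1975 m and horizontal distance between tin_red_mid and white_end above 0.1975 m)) and (x of pad_blue in the frame of pad_green below 0 m or (horizontal distance between tin_green_mid and white_end below 0.0775 m and horizontal distance between tin_blue_mid and white_end above 0.0775 m) or (horizontal distance between tin_green_mid and white_end below 0.1375 m and horizontal distance between tin_blue_mid and white_end above 0.1375 m) or (horizontal distance between tin_green_mid and white_end below 0.1975 m and horizontal distance between tin_blue_mid and white_end above 0.1975 m)) and (x of pad_yellow in the frame of pad_green below 0 m or (horizontal distance between tin_green_mid and white_end below 0.0775 m and horizontal distance between tin_yellow_mid and white_end above 0.0775 m) or (horizontal distance between tin_green_mid and white_end below 0.1375 m and horizontal distance between tin_yellow_mid and white_end above 0.1375 m) or (horizontal distance between tin_green_mid and white_end below 0.1975 m and horizontal distance between tin_yellow_mid and white_end above 0.1975 m))); the robot touches nothing.
It fails at once if The red tin is tipped over (leans more than 0.8 rad) (angle between tin_red_mid's own z axis and vertical above 0.8 rad).
It fails at once if The blue tin is tipped over (leans more than 0.8 rad) (angle between tin_blue_mid's own z axis and vertical above 0.8 rad).
It fails at once if The yellow tin is tipped over (leans more than 0.8 rad) (angle between tin_yellow_mid's own z axis and vertical above 0.8 rad).
It fails at once if The green tin is tipped over (leans more than 0.8 rad) (angle between tin_green_mid's own z axis and vertical above 0.8 rad).
It also fails if it takes over 106 s, if anything falls off the work surface, if the arm or the gripper's body presses on something with over 40 N, if the wrist force passes 120 N, or if a joint passes its speed limit or range.

## Working session

There is one attempt and no reset: what is moved stays moved. The work goes in short steps, Python scripts to look and compute and a shell command to move; the robot and the scene stay as the last step left them, time stands still between calls to the robot, and variables do not carry over. Pictures are saved under pics/ and viewed, about 12 in all and at most 16, crops included, and the job is handed in when it is done.

```bash
mkdir -p pics
cat > h.py <<'E'
import numpy as np, cv2
from workcell import bot
from scipy.spatial.transform import Rotation as R
def rot(o):
    o=np.array(o,float)
    if o.shape==(3,3): return o
    return R.from_euler('xyz',o,degrees=True).as_matrix()
def ground(p,uv,z):
    d=rot(p['orientation'])@np.linalg.solve(np.array(p['mtx']),[uv[0],uv[1],1.])
    o=np.array(p['origin']); return o+d*(z-o[2])/d[2]
def proj(p,P):
    c=rot(p['orientation']).T@(np.array(P)-np.array(p['origin'])); u=np.array(p['mtx'])@c; return u[:2]/u[2]
def save(p,n): cv2.imwrite('pics/'+n,p['frame'][:,:,::-1])
E
python3 - <<'E'
from h import *
o=bot.get_obs(); print(o['ee_pos'],o['tcp_rot'],o['time'],o['wrist_force'])
for c in ['scene','side']:
    p=bot.camera(c); save(p,c+'1.png'); print(c,p['origin'],p['orientation'],np.array(p['mtx']).tolist())
    for n in ['tin_red_mid','tin_blue_mid','tin_yellow_mid','tin_green_mid','work_rack','white_end']:
        for d in bot.cut_out(p,n)[:2]:
            b=d['box']; ys,xs=np.nonzero(d['region']); m=[xs.mean(),ys.mean()]
            print(n,round(d['confidence'],2),np.round(b),'centroid',np.round(m),ground(p,m,{'t':.043,'w':.016}[n[0]]).round(3))
E
```

```text
[5.49770984e-01 5.66311472e-06 2.30571104e-01] [-8.99993937e+01  7.68503902e-02 -5.70246122e-04] 0.0 [-0.08483719 -0.21572773 -0.2403691 ]
scene [ 0.93689925 -0.35213472  0.90836773] [-148.47126497   -0.56617102   49.19005877] [[457.4957395640829, 0.0, 321.5275951770655], [0.0, 457.4957395640829, 197.48280003390005], [0.0, 0.0, 1.0]]
tin_red_mid 0.75 [229. 220. 251. 249.] centroid [238. 233.] [ 0.493 -0.192  0.043]
tin_blue_mid 0.77 [202. 201. 229. 238.] centroid [215. 219.] [ 0.434 -0.208  0.043]
tin_yellow_mid 0.74 [247. 235. 270. 264.] centroid [260. 249.] [ 0.552 -0.177  0.043]
tin_green_mid 0.56 [271. 249. 294. 276.] centroid [283. 262.] [ 0.607 -0.159  0.043]
work_rack 0.58 [344. 133. 420. 211.] centroid [385. 174.] [0.576 0.168 0.016]
white_end 0.61 [333. 120. 355. 132.] centroid [342. 126.] [0.402 0.19  0.016]
side [ 0.17256943 -0.62457019  0.46499436] [-120.0647722     1.28325582  -31.8346215 ] [[393.50177093021915, 0.0, 323.73053846618063], [0.0, 393.50177093021915, 204.25757015840125], [0.0, 0.0, 1.0]]
tin_red_mid 0.73 [346. 238. 373. 282.] centroid [358. 259.] [ 0.499 -0.193  0.043]
tin_blue_mid 0.61 [321. 252. 348. 303.] centroid [334. 276.] [ 0.44  -0.208  0.043]
tin_yellow_mid 0.88 [372. 223. 394. 268.] centroid [380. 243.] [ 0.56  -0.177  0.043]
tin_green_mid 0.8 [387. 212. 407. 250.] centroid [398. 229.] [ 0.617 -0.159  0.043]
work_rack 0.95 [239. 172. 339. 207.] centroid [288. 188.] [0.544 0.157 0.016]
work_rack 0.27 [348. 236. 372. 281.] centroid [358. 259.] [ 0.52  -0.165  0.016]
white_end 0.69 [226. 192. 246. 209.] centroid [236. 199.] [0.415 0.177 0.016]
```

View pics/scene1.png

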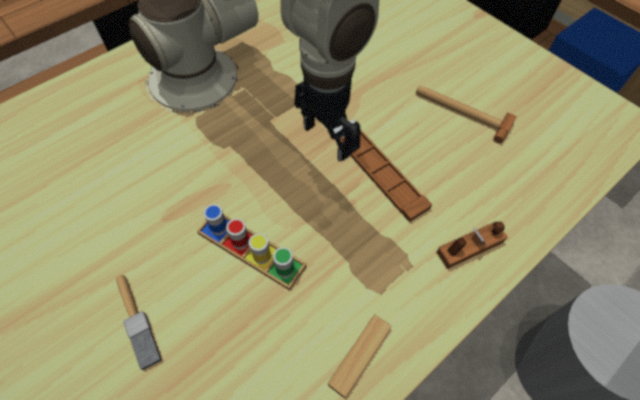

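View pics/side1.png

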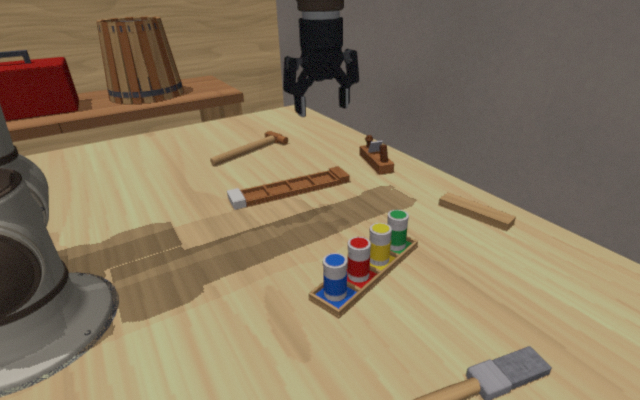

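The scene picture shows the row blue (215,219), red (238,233), yellow (260,249), green (283,262), with blue nearest the robot. The gripper partly hides the brown rack. The side picture shows the white block at (236,199), the end nearest the robot. I'll start moving towards the blue tin, turning the jaws across the row.

```bash
python3 -m inch '[[[-25,0,-42],[0,0.15,0],85],[[-50,0,-84],[0,0.3,0],85],[[-80,0,-130],[0,0.45,0],85]]' 40; python3 -c "
from h import *
o=bot.get_obs();print(o['q'],o['ee_pos'],o['tcp_rot'])"
```

```text
time: 1.0
ee_pos: [0.4718, -0.1268, 0.2311]
tcp_rot: [-90.0, -0.0, -26.1]
wrist_force: [0.5, -0.9, 0.2]
opening: 0.0852
[-1.50416598e+01 -3.42986759e+00  1.55585393e+00  9.49854979e+01
 -5.93487902e-03  1.01018748e+02] [ 0.47182088 -0.12682236  0.23109852] [-9.00057827e+01 -1.35386908e-03 -2.60604077e+01]
```

```bash
python3 -m inch '[[[1,0,-30],[0,-0.14,0],85],[[2,0,-60],[0,-0.28,0],85],[[3,0,-85],[0,-0.42,0],85],[[3,0,-85],[0,-0.57,0],85],[[3,0,-85],[0,-0.72,0],85],[[3,0,-85],[0,-0.87,0],85],[[3,0,-85],[0,-1.02,0],85],[[3,0,-85],[0,-1.17,0],85],[[3,0,-85],[0,-1.32,0],85],[[3,0,-85],[0,-1.47,0],85],[[3,0,-85],[0,-1.62,0],85],[[3,0,-85],[0,-1.77,0],85],[[3,0,-85],[0,-1.92,0],85],[[3,0,-85],[0,-2.095,0],85],[[3,0,-85],[0,-2.095,0],85],[[3,0,-85],[0,-2.095,0],85]]'
python3 - <<'E'
from h import *
for c in ['wrist','scene','side']:
    p=bot.camera(c); save(p,c+'2.png')
    for n in ['tin_red_mid','tin_blue_mid','tin_yellow_mid','tin_green_mid','work_rack','white_end']:
        for d in bot.cut_out(p,n)[:1]:
            b=d['box']; r=d['region'].astype(np.uint8); ys,xs=np.nonzero(r); m=[xs.mean(),ys.mean()]
            print(c,n,round(d['confidence'],2),np.round(b),ground(p,m,{'t':.043,'w':.016}[n[0]]).round(3))
            if n=='work_rack':
                cs=cv2.boxPoints(cv2.minAreaRect(np.array([ground(p,(x,y),.016)[:2]*1000 for x,y in zip(xs,ys)],np.float32)))
                print(cs.round().tolist(),cs.mean(0))
    print(c,p['origin'],p['orientation'])
E
```

```text
time: 2.6
ee_pos: [0.4372, -0.2045, 0.2312]
tcp_rot: [-90.0, 0.0, 93.8]
wrist_force: [0.3, 0.1, 1.3]
opening: 0.0848
wrist tin_red_mid 0.79 [309. 196. 342. 246.] [ 0.5   -0.194  0.043]
wrist tin_blue_mid 0.89 [296. 149. 333. 195.] [ 0.441 -0.211  0.043]
wrist tin_yellow_mid 0.92 [320. 240. 352. 292.] [ 0.562 -0.178  0.043]
wrist tin_green_mid 0.69 [330. 280. 361. 333.] [ 0.624 -0.159  0.043]
wrist work_rack 0.75 [529. 175. 638. 339.] [0.534 0.164 0.016]
[[425.0, 138.0], [668.0, 110.0], [677.0, 190.0], [435.0, 218.0]] [551.2249  163.99203]
wrist white_end 0.96 [602. 151. 639. 181.] [0.414 0.163 0.016]
wrist [ 0.35350734 -0.21091906  0.3738254 ] [1.61118334e+02 4.51838256e-02 9.37661831e+01]
scene tin_red_mid 0.8 [226. 222. 252. 251.] [ 0.493 -0.191  0.043]
scene tin_blue_mid 0.87 [206. 201. 229. 236.] [ 0.433 -0.208  0.043]
scene tin_yellow_mid 0.88 [250. 234. 271. 264.] [ 0.55  -0.177  0.043]
scene tin_green_mid 0.67 [271. 244. 295. 278.] [ 0.606 -0.158  0.043]
scene work_rack 0.76 [340. 131. 420. 213.] [0.558 0.169 0.016]
[[425.0, 149.0], [670.0, 121.0], [678.0, 192.0], [433.0, 220.0]] [551.5882  170.43564]
scene white_end 0.79 [332. 118. 360. 141.] [0.413 0.188 0.016]
scene [ 0.93689925 -0.35213472  0.90836773] [-148.47126497   -0.56617102   49.19005877]
side tin_red_mid 0.92 [347. 235. 374. 282.] [ 0.5   -0.192  0.043]
side tin_yellow_mid 0.8 [370. 224. 395. 266.] [ 0.558 -0.179  0.043]
side work_rack 0.93 [240. 172. 341. 205.] [0.544 0.157 0.016]
[[423.0, 127.0], [669.0, 97.0], [680.0, 190.0], [434.0, 220.0]] [551.2588 158.6691]
side white_end 0.65 [226. 191. 246. 207.] [0.416 0.179 0.016]
side [ 0.17256943 -0.62457019  0.46499436] [-120.0647722     1.28325582  -31.8346215 ]
```

```bash
python3 -c "
import cv2,numpy as np
a=[cv2.imread('pics/%s2.png'%c) for c in ['wrist','scene']]
b=cv2.resize(a[1][100:250,180:460],(640,343))
cv2.imwrite('pics/c2.png',cv2.resize(np.vstack([a[0],b]),None,fx=.8,fy=.8))"
```

```text
(no output)
```

View pics/c2.png

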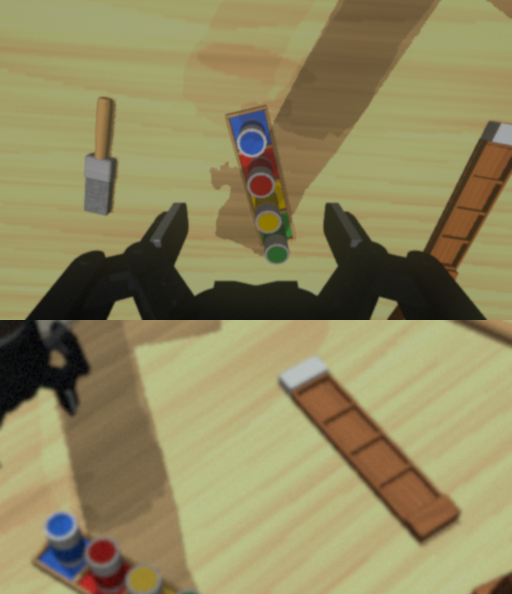

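The wrist picture shows the four lids in the order blue, red, yellow, green. The scene crop shows the brown rack empty, with the white block at its near end. I'll get better tin centres from the coloured lid discs (z = 0.078).

```bash
cat >> h.py <<'E'
H={'red':[(0,8),(172,180)],'blue':[(100,125)],'yellow':[(20,33)],'green':[(50,90)]}
def lid(p,col,z=.078):
    """lid disc centre: top-most coloured component within the detected tin"""
    ds=bot.cut_out(p,'tin_%s_mid'%col)
    if not ds: return None
    reg=cv2.dilate(ds[0]['region'].astype(np.uint8),np.ones((3,3)))
    hsv=cv2.cvtColor(p['frame'],cv2.COLOR_RGB2HSV)
    m=sum(cv2.inRange(hsv,(a,120,50),(b,255,255)) for a,b in H[col])&(reg*255)
    n,l,st,ce=cv2.connectedComponentsWithStats(m,connectivity=4)
    c=[i for i in range(1,n) if st[i,4]>20]
    if not c: return None
    return [(ground(p,ce[i],z)[:2].round(4).tolist(),st[i,4].item(),ce[i].round().tolist()) for i in c]
E
python3 - <<'E'
from h import *
for c in ['wrist','scene','side']:
    p=bot.camera(c)
    for k in H: print(c,k,lid(p,k))
E
```

```text
wrist red [([0.4673, -0.1981], 327, [325.0, 206.0]), ([0.4964, -0.1947], 536, [326.0, 232.0])]
wrist blue [([0.4153, -0.198], 49, [329.0, 158.0]), ([0.4185, -0.2259], 33, [301.0, 159.0]), ([0.4375, -0.2109], 620, [314.0, 179.0])]
wrist yellow [([0.5199, -0.1838], 325, [334.0, 251.0]), ([0.5542, -0.1802], 478, [335.0, 278.0])]
wrist green None
scene red [([0.4946, -0.1923], 134, [235.0, 226.0]), ([0.5292, -0.2083], 193, [239.0, 242.0])]
scene blue [([0.4358, -0.2084], 121, [213.0, 212.0]), ([0.4739, -0.2242], 175, [217.0, 228.0])]
scene yellow [([0.5516, -0.1776], 151, [258.0, 241.0]), ([0.5825, -0.1912], 185, [262.0, 256.0])]
scene green [([0.6081, -0.1595], 129, [282.0, 255.0]), ([0.6379, -0.1738], 147, [286.0, 271.0])]
side red [([0.4993, -0.1932], 146, [359.0, 242.0]), ([0.4597, -0.2463], 340, [358.0, 268.0]), ([0.4389, -0.2703], 31, [357.0, 281.0])]
side blue [([0.4402, -0.2094], 169, [335.0, 260.0]), ([0.4055, -0.2622], 386, [334.0, 287.0])]
side yellow [([0.557, -0.1785], 126, [380.0, 228.0]), ([0.5116, -0.2346], 304, [380.0, 252.0])]
side green [([0.6132, -0.1607], 86, [398.0, 214.0]), ([0.5636, -0.2191], 187, [398.0, 238.0])]
```

```bash
python3 -m inch '[[[-5,40,0],[0,0,0],85],[[-5,80,0],[0,0,0],85],[[-5,120,0],[0,0,0],85],[[-5,155,0],[0,0,0],85],[[-5,185,0],[0,0,0],85],[[-5,201,0],[0,0,0],85],[[-5,201,0],[0,0,0],60],[[-5,201,0],[0,0,0],20],[[-5,201,0],[0,0,0],20],[[-5,201,0],[0,0,0],20],[[-5,201,0],[0,0,0],20],[[-5,201,0],[0,0,0],20],[[-5,201,0],[0,0,0],20],[[-5,201,0],[0,0,0],20],[[-5,185,0],[0,0,0],20],[[-5,155,0],[0,0,0],20],[[-5,121,0],[0,0,0],20],[[-5,121,0],[0,0,0],20]]' 40
```

```text
time: 6.2
ee_pos: [0.4395, -0.2104, 0.1151]
tcp_rot: [-90.4, 0.2, 94.0]
wrist_force: [-0.3, 0.1, -1.1]
opening: 0.0373
```

```bash
python3 -m inch '[[[20,0,-3],[0,0,0],20],[[60,0,-8],[0,0,0],20],[[105,0,-14],[0,0,0],20],[[150,0,-20],[0,0,0],20],[[195,0,-26],[0,0,0],20],[[240,0,-32],[0,0,0],20],[[285,0,-38],[0,0,0],20],[[330,0,-44],[0,0,0],20],[[365,0,-48],[0,0,0],20],[[385,0,-50],[0,0,0],20],[[391,0,-51],[0,0,0],20],[[391,0,-51],[0,0,0],20],[[391,0,-51],[0,0,0],20]]'
python3 - <<'E'
from h import *
o=bot.get_obs();print(o['ee_pos'],o['tcp_rot'])
C=np.array([.5525,.1727]);y=np.radians(-6.6);u=np.array([np.cos(y),np.sin(y)]);v=np.array([-u[1],u[0]])
ims=[]
for c in ['wrist','scene']:
    p=bot.camera(c); im=p['frame'][:,:,::-1].copy()
    for a in [-120,-90,-60,0,60,120]:
        q=[tuple(int(round(t)) for t in proj(p,[*(C+u*a/1000+v*b/1000),.016])) for b in (-30,30)]
        cv2.line(im,q[0],q[1],(255,0,255) if a!=-90 else (255,255,0),1)
    print(c,lid(p,'blue',.15))
    ims.append(im)
s=cv2.resize(ims[1][90:230,310:470],(640,560))[:,:]
cv2.imwrite('pics/c3.png',cv2.resize(np.hstack([ims[0],cv2.resize(s,(457,400))]),None,fx=.72,fy=.72))
E
```

```text
time: 7.5
ee_pos: [0.4632, 0.1824, 0.1138]
tcp_rot: [-90.3, 0.2, 94.0]
wrist_force: [0.6, -0.5, -0.8]
opening: 0.0372
[0.4632465  0.18241157 0.11383748] [-90.34411249   0.23268904  93.95358028]
wrist [([0.4328, 0.181], 1153, [323.0, 236.0]), ([0.4708, 0.182], 3902, [319.0, 315.0])]
scene [([0.4605, 0.1957], 32, [364.0, 101.0]), ([0.494, 0.1548], 70, [361.0, 119.0])]
```

View pics/c3.png

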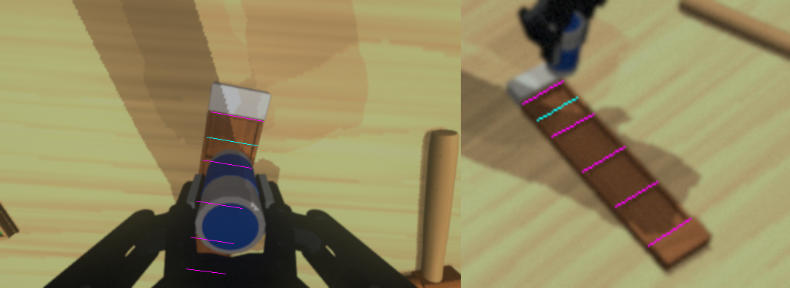

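The overlaid divider lines at -120 and +120 fall on the block boundaries in both views, so the rack pose is right. The blue tin hangs over the first place, so I lower and release it.

```bash
python3 -m inch '[[[0,30,0],[0,0,0],20],[[0,55,0],[0,0,0],20],[[0,70,0],[0,0,0],20],[[0,80,0],[0,0,0],20],[[0,86,0],[0,0,0],20],[[0,86,0],[0,0,0],20],[[0,86,0],[0,0,0],20],[[0,86,0],[0,0,0],45],[[0,86,0],[0,0,0],60],[[0,86,0],[0,0,0],70],[[0,86,0],[0,0,0],70],[[0,75,0],[0,0,0],75],[[0,45,0],[0,0,0],85],[[0,5,0],[0,0,0],85],[[0,0,0],[0,0,0],85],[[0,0,0],[0,0,0],85]]'
python3 - <<'E'
from h import *
p=bot.camera('scene'); print(lid(p,'blue',.075)); save(p,'s4.png')
p=bot.camera('wrist'); print(lid(p,'blue',.075)); save(p,'w4.png')
for c in 'sw': pass
a,b=cv2.imread('pics/s4.png'),cv2.imread('pics/w4.png')
cv2.imwrite('pics/c4.png',np.hstack([cv2.resize(a[60:260,180:460],(448,320)),cv2.resize(b,(350,320))]))
E
```

```text
time: 9.3
ee_pos: [0.4644, 0.1826, 0.1162]
tcp_rot: [-90.6, 0.2, 93.9]
wrist_force: [-0.3, -0.3, -0.1]
opening: 0.0849
[([0.4609, 0.184], 76, [358.0, 126.0]), ([0.4929, 0.1476], 100, [356.0, 142.0])]
None
```

View pics/c4.png

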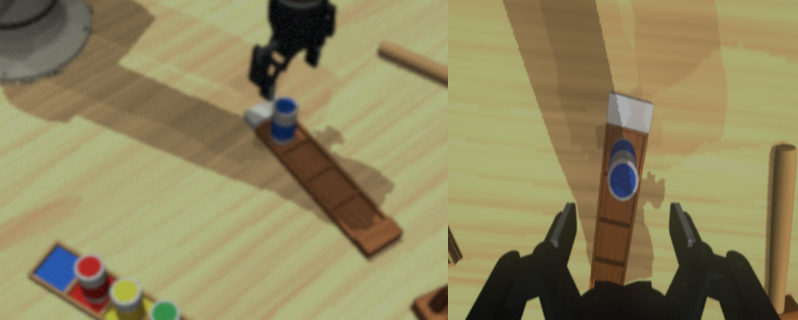

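Blue stands in the place next to the white block (lid at 0.461, 0.184). A short helper will give the shift and turn to any target in tool axes.

```bash
cat > to.py <<'E'
import sys; from h import *
o=bot.get_obs(); A=rot(o['tcp_rot']); B=rot([-90,0,94]); t=np.array(sys.argv[1:4],float)
print(np.round(1000*A.T@(t-o['ee_pos'])), R.from_matrix(A.T@B).as_rotvec().round(3))
E
python3 to.py .497 -.193 .118; python3 to.py .497 -.193 .030
```

```text
[-377.   -3.   -9.] [ 0.005 -0.002 -0.004]
[-376.   85.   -8.] [ 0.005 -0.002 -0.004]
```

```bash
python3 -m inch '[[[-25,-3,-1],[0.005,-0.002,-0.004],85],[[-70,-3,-2],[0.005,-0.002,-0.004],85],[[-118,-3,-3],[0.005,-0.002,-0.004],85],[[-166,-3,-4],[0.005,-0.002,-0.004],85],[[-214,-3,-5],[0.005,-0.002,-0.004],85],[[-262,-3,-6],[0.005,-0.002,-0.004],85],[[-310,-3,-7],[0.005,-0.002,-0.004],85],[[-350,-3,-8],[0.005,-0.002,-0.004],85],[[-370,-3,-9],[0.005,-0.002,-0.004],85],[[-377,-3,-9],[0.005,-0.002,-0.004],85],[[-377,-3,-9],[0.005,-0.002,-0.004],85],[[-377,30,-9],[0.005,-0.002,-0.004],85],[[-376,60,-8],[0.005,-0.002,-0.004],85],[[-376,77,-8],[0.005,-0.002,-0.004],85],[[-376,85,-8],[0.005,-0.002,-0.004],85],[[-376,85,-8],[0.005,-0.002,-0.004],60],[[-376,85,-8],[0.005,-0.002,-0.004],20],[[-376,85,-8],[0.005,-0.002,-0.004],20],[[-376,85,-8],[0.005,-0.002,-0.004],20],[[-376,85,-8],[0.005,-0.002,-0.004],20]]'
python3 -m inch '[[[0,0,0],[0,0,0],20],[[0,0,0],[0,0,0],20],[[0,0,0],[0,0,0],20],[[0,-20,0],[0,0,0],20],[[0,-55,0],[0,0,0],20],[[0,-87,0],[0,0,0],20],[[0,-87,0],[0,0,0],20],[[0,-87,0],[0,0,0],20]]'; python3 to.py .5227 .1762 .115;python3 to.py .5227 .1762 .0275
```

```text
time: 11.5
ee_pos: [0.4976, -0.193, 0.031]
tcp_rot: [-90.1, 0.0, 94.0]
wrist_force: [-0.2, 2.1, 7.0]
opening: 0.0373
time: 12.3
ee_pos: [0.4976, -0.1931, 0.118]
tcp_rot: [-90.1, 0.1, 94.0]
wrist_force: [-1.1, 0.2, -2.0]
opening: 0.0371
[367.   3. -51.] [ 0.002  0.    -0.001]
[367.  90. -51.] [ 0.002  0.    -0.001]
```

```bash
python3 -m inch '[[[20,0,-3],[0,0,0],20],[[60,0,-8],[0,0,0],20],[[105,0,-15],[0,0,0],20],[[150,1,-21],[0,0,0],20],[[195,1,-27],[0,0,0],20],[[240,2,-33],[0,0,0],20],[[285,2,-40],[0,0,0],20],[[325,3,-45],[0,0,0],20],[[352,3,-49],[0,0,0],20],[[364,3,-51],[0.002,0,0],20],[[367,3,-51],[0.002,0,0],20],[[367,3,-51],[0.002,0,0],20],[[367,30,-51],[0.002,0,0],20],[[367,57,-51],[0.002,0,0],20],[[367,74,-51],[0.002,0,0],20],[[367,84,-51],[0.002,0,0],20],[[367,89,-51],[0.002,0,0],20],[[367,89,-51],[0.002,0,0],20],[[367,89,-51],[0.002,0,0],20]]'
python3 -m inch '[[[0,0,0],[0,0,0],45],[[0,0,0],[0,0,0],60],[[0,0,0],[0,0,0],70],[[0,0,0],[0,0,0],70],[[0,-10,0],[0,0,0],75],[[0,-45,0],[0,0,0],85],[[0,-88,0],[0,0,0],85],[[0,-88,0],[0,0,0],85]]'; python3 to.py .554 -.179 .118;python3 to.py .554 -.179 .031
python3 - <<'E'
from h import *
p=bot.camera('scene'); print(lid(p,'blue',.075),lid(p,'red',.075)); print(lid(p,'yellow'))
E
```

```text
time: 14.2
ee_pos: [0.5236, 0.1763, 0.0296]
tcp_rot: [-90.1, 0.0, 94.0]
wrist_force: [0.4, 0.4, -2.1]
opening: 0.0371
time: 15.0
ee_pos: [0.5259, 0.1772, 0.1245]
tcp_rot: [-90.6, -0.1, 94.0]
wrist_force: [0.9, 1.0, 0.4]
opening: 0.085
[-357.    6.   -3.] [ 0.01  -0.     0.001]
[-357.   93.   -2.] [ 0.01  -0.     0.001]
[([0.4936, 0.1479], 96, [356.0, 142.0])] [([0.5198, 0.1781], 86, [374.0, 142.0]), ([0.5486, 0.1418], 125, [371.0, 158.0])]
[([0.5521, -0.1775], 133, [258.0, 241.0]), ([0.5839, -0.1913], 204, [262.0, 256.0])]
```

Red is placed at (0.520, 0.178), against a target of (0.523, 0.176). Next is yellow.

```bash
python3 -m inch '[[[-25,0,0],[0.01,0,0],85],[[-70,1,0],[0.01,0,0],85],[[-118,2,-1],[0.01,0,0],85],[[-166,3,-1],[0.01,0,0],85],[[-214,4,-2],[0.01,0,0],85],[[-262,5,-2],[0.01,0,0],85],[[-305,6,-3],[0.01,0,0],85],[[-337,6,-3],[0.01,0,0],85],[[-352,6,-3],[0.01,0,0],85],[[-357,6,-3],[0.01,0,0],85],[[-357,6,-3],[0.01,0,0],85],[[-357,38,-3],[0.01,0,0],85],[[-357,68,-2],[0.01,0,0],85],[[-357,85,-2],[0.01,0,0],85],[[-357,93,-2],[0.01,0,0],85],[[-357,93,-2],[0.01,0,0],60],[[-357,93,-2],[0.01,0,0],20],[[-357,93,-2],[0.01,0,0],20],[[-357,93,-2],[0.01,0,0],20],[[-357,93,-2],[0.01,0,0],20]]'
python3 -m inch '[[[0,0,0],[0,0,0],20],[[0,0,0],[0,0,0],20],[[0,0,0],[0,0,0],20],[[0,-20,0],[0,0,0],20],[[0,-55,0],[0,0,0],20],[[0,-87,0],[0,0,0],20],[[0,-87,0],[0,0,0],20],[[0,-87,0],[0,0,0],20]]'; python3 to.py .5823 .1693 .118;python3 to.py .5823 .1693 .029
```

```text
time: 17.2
ee_pos: [0.5508, -0.1798, 0.0259]
tcp_rot: [-89.6, 0.1, 94.0]
wrist_force: [-1.0, 1.1, 6.5]
opening: 0.0372
time: 18.0
ee_pos: [0.5517, -0.1798, 0.1131]
tcp_rot: [-89.6, 0.1, 94.0]
wrist_force: [0.3, -0.4, -1.4]
opening: 0.0372
[346.  -6. -55.] [-0.006 -0.    -0.002]
[346.  83. -55.] [-0.006 -0.    -0.002]
```

```bash
python3 -m inch '[[[20,0,-3],[0,0,0],20],[[60,-1,-9],[0,0,0],20],[[105,-2,-16],[0,0,0],20],[[150,-3,-23],[0,0,0],20],[[195,-4,-30],[0,0,0],20],[[240,-5,-37],[0,0,0],20],[[280,-6,-43],[0,0,0],20],[[315,-6,-48],[0,0,0],20],[[335,-6,-51],[0,0,0],20],[[344,-6,-53],[0,0,0],20],[[346,-6,-53],[0,0,0],20],[[346,-6,-53],[0,0,0],20],[[346,25,-53],[0,0,0],20],[[346,53,-53],[0,0,0],20],[[346,72,-53],[0,0,0],20],[[346,83,-53],[0,0,0],20],[[346,87,-53],[0,0,0],20],[[346,87,-53],[0,0,0],20],[[346,87,-53],[0,0,0],20]]'
python3 -m inch '[[[0,0,0],[0,0,0],45],[[0,0,0],[0,0,0],60],[[0,0,0],[0,0,0],70],[[0,0,0],[0,0,0],70],[[0,-10,0],[0,0,0],75],[[0,-45,0],[0,0,0],85],[[0,-90,0],[0,0,0],85],[[0,-90,0],[0,0,0],85],[[0,-90,0],[0,0,0],85]]'; python3 to.py .611 -.160 .118;python3 to.py .611 -.160 .031
python3 - <<'E'
from h import *
p=bot.camera('scene'); print(lid(p,'yellow',.075),lid(p,'red',.075)); print(lid(p,'green'))
E
```

```text
time: 19.9
ee_pos: [0.5806, 0.1687, 0.0263]
tcp_rot: [-89.7, 0.1, 94.0]
wrist_force: [-0.6, -0.6, -0.5]
opening: 0.037
time: 20.8
ee_pos: [0.5819, 0.1692, 0.1182]
tcp_rot: [-89.9, 0.0, 94.0]
wrist_force: [-0.2, -0.1, -0.8]
opening: 0.085
[-330.    1.   -6.] [-0.001 -0.001 -0.001]
[-330.   88.   -6.] [-0.001 -0.001 -0.001]
[([0.5818, 0.171], 104, [391.0, 160.0]), ([0.6067, 0.1339], 129, [387.0, 176.0])] [([0.5486, 0.1405], 110, [371.0, 158.0])]
[([0.6081, -0.1595], 127, [282.0, 255.0]), ([0.6338, -0.1781], 129, [283.0, 270.0])]
```

```bash
python3 -m inch '[[[-25,0,0],[0,0,0],85],[[-70,0,-1],[0,0,0],85],[[-118,0,-2],[0,0,0],85],[[-166,0,-3],[0,0,0],85],[[-214,1,-4],[0,0,0],85],[[-255,1,-5],[0,0,0],85],[[-290,1,-6],[0,0,0],85],[[-315,1,-6],[0,0,0],85],[[-326,1,-6],[0,0,0],85],[[-330,1,-6],[0,0,0],85],[[-330,1,-6],[0,0,0],85],[[-330,35,-6],[0,0,0],85],[[-330,65,-6],[0,0,0],85],[[-330,80,-6],[0,0,0],85],[[-330,88,-6],[0,0,0],85],[[-330,88,-6],[0,0,0],60],[[-330,88,-6],[0,0,0],20],[[-330,88,-6],[0,0,0],20],[[-330,88,-6],[0,0,0],20],[[-330,88,-6],[0,0,0],20]]'
python3 -m inch '[[[0,0,0],[0,0,0],20],[[0,0,0],[0,0,0],20],[[0,0,0],[0,0,0],20],[[0,-20,0],[0,0,0],20],[[0,-55,0],[0,0,0],20],[[0,-87,0],[0,0,0],20],[[0,-87,0],[0,0,0],20],[[0,-87,0],[0,0,0],20]]'; python3 to.py .6419 .1624 .118;python3 to.py .6419 .1624 .029
```

```text
time: 23.0
ee_pos: [0.6095, -0.1604, 0.0293]
tcp_rot: [-89.8, 0.1, 94.0]
wrist_force: [-0.0, 0.8, 6.4]
opening: 0.0373
time: 23.8
ee_pos: [0.6102, -0.1603, 0.1165]
tcp_rot: [-89.8, 0.2, 94.0]
wrist_force: [0.8, -0.4, -2.0]
opening: 0.0368
[320.  -3. -54.] [-0.003 -0.001 -0.003]
[320.  86. -54.] [-0.003 -0.001 -0.003]
```

```bash
python3 -m inch '[[[20,0,-3],[0,0,0],20],[[60,-1,-10],[0,0,0],20],[[105,-1,-18],[0,0,0],20],[[150,-2,-26],[0,0,0],20],[[195,-2,-33],[0,0,0],20],[[235,-3,-40],[0,0,0],20],[[270,-3,-46],[0,0,0],20],[[297,-3,-50],[0,0,0],20],[[313,-3,-53],[0,0,0],20],[[319,-3,-54],[0,0,0],20],[[320,-3,-54],[0,0,0],20],[[320,-3,-54],[0,0,0],20],[[320,27,-54],[0,0,0],20],[[320,55,-54],[0,0,0],20],[[320,72,-54],[0,0,0],20],[[320,82,-54],[0,0,0],20],[[320,87,-54],[0,0,0],20],[[320,87,-54],[0,0,0],20],[[320,87,-54],[0,0,0],20]]'
python3 -m inch '[[[0,0,0],[0,0,0],45],[[0,0,0],[0,0,0],60],[[0,0,0],[0,0,0],70],[[0,0,0],[0,0,0],70],[[0,-10,0],[0,0,0],75],[[0,-45,0],[0,0,0],85],[[0,-90,0],[0,0,0],85],[[-30,-140,30],[0,0,0],85],[[-70,-180,70],[0,0,0],85],[[-100,-200,100],[0,0,0],85],[[-120,-200,120],[0,0,0],85],[[-120,-200,120],[0,0,0],85],[[-120,-200,120],[0,0,0],85]]'
python3 - <<'E'
from h import *
o=bot.get_obs(); print(o['ee_pos'])
C=np.array([.5525,.1727]);y=np.radians(-6.6);u=np.array([np.cos(y),np.sin(y)]);v=np.array([-u[1],u[0]])
for c in ['scene','side','wrist']:
    p=bot.camera(c); save(p,c+'5.png')
    for k in H:
        l=lid(p,k,.075)
        if l: print(c,k,[( (1000*(np.array(a[0])-C)@np.array([u,v]).T).round(1).tolist(),a[1]) for a in l])
a,b,w=[cv2.imread('pics/%s5.png'%k) for k in('scene','side','wrist')]
cv2.imwrite('pics/c5.png',np.vstack([np.hstack([cv2.resize(a[90:240,310:460],(400,300)),cv2.resize(b[130:230,210:360],(400,300))]),cv2.resize(w,(800,300))[:, :]]))
E
```

```text
time: 25.7
ee_pos: [0.6422, 0.1622, 0.0296]
tcp_rot: [-89.9, 0.1, 93.9]
wrist_force: [-0.2, 0.3, -1.1]
opening: 0.0369
time: 27.0
ee_pos: [0.5309, 0.034, 0.2321]
tcp_rot: [-90.1, 0.1, 93.8]
wrist_force: [0.7, 0.4, 0.7]
opening: 0.0848
[0.5308699  0.03396616 0.23210765]
scene red [([-33.1, 2.1], 90), ([-0.0, -30.9], 120)]
scene blue [([-92.2, 0.9], 79), ([-56.1, -31.9], 98)]
scene yellow [([29.3, 1.8], 91), ([58.2, -32.2], 126)]
scene green [([88.6, 2.2], 89), ([114.6, -33.6], 83)]
side red [([-26.6, 2.3], 44), ([-56.4, -92.3], 179)]
side blue [([-86.6, 0.6], 45), ([-109.1, -93.5], 175)]
side yellow [([35.6, 2.8], 41), ([-0.8, -92.1], 186)]
side green [([95.0, 2.6], 26), ([52.7, -91.2], 143)]
wrist red [([-46.6, -30.1], 221), ([-30.2, -0.8], 642)]
wrist blue [([-89.9, -1.8], 750)]
wrist yellow [([9.6, -29.8], 429), ([31.8, -1.0], 540)]
```

View pics/c5.png

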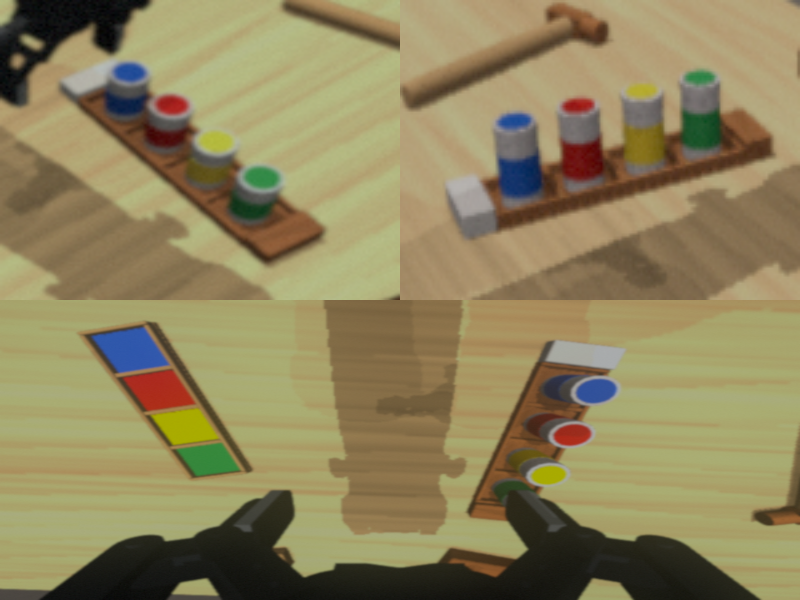

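The picture shows blue, red, yellow and green standing upright in places 1 to 4 from the white block. The pads in the storage rack are empty and in the same order, and the gripper is clear of everything. The job is ready to hand in.

```bash
python3 -c "
from workcell import bot
print(bot.job_done())"
```

```text
the job is handed in; nothing more can be done
None
```

I moved all four tins to the brown rack and handed the job in; the last robot clock reading before that was 27 s of the 106 s allowed. Counted from the white end block they stand blue, red, yellow, green, the same order they had from the robot in the storage rack.

**Position:** in the last pictures, each lid lies within about 6 mm of the middle of its place along the rack and 3 mm across it; the limit is 12 mm. The rack pose behind these figures comes from the same cameras.

**Standing:** all four tins look upright and on the floor of their places. I judged that by eye and did not measure lean or height. The gripper is open and about 0.12 m clear of the tins.

**Disagreements:** the scene and side cameras differ by about 6 mm along the rack, one reading short and the other long, with the wrist camera in between. The wrist view gave no reading for green because a finger was in the way, so green's position rests on the other two cameras.

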